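Pour the clay rollers from the scoop into the grooved rack

ROBOT

A 6-joint arm with a two-finger parallel gripper is mounted at the origin on a cart in front of the work surface, level with it; the furniture and walls round the work are solid. World frame = base frame: x ahead of the robot, y to its left, z up, the work surface at z = 0. Lengths are in m, angles in rad, forces in N, time in s.
With the tool pointing down it reaches from about 0.325 to 0.775 m from the base axis. Payload 5.5 kg.
Tool frame: the origin (TCP) lies between the finger pads; the fingertips stand 8 mm ahead of it and the grasp point (between the pads) lies 11 mm behind it (tcp_to_tips is the distance from the TCP to the fingertips, in m); z points along the fingers, y is the line along which they close (so a half turn about z gives the same grasp; the last joint's range is limited). The gripper opens to 88 mm and grips with 3 to 60 N. Pads are 20 mm wide; open, the fingers measure 115 mm over their backs; the gripper's body (75 mm by 178 mm) begins 61 mm behind the grasp point.
Start: joints at [-1.164, 0.091, 1.231, -0, 1.82, -0.057], TCP at [0.268, -0.537, 0.231] pointing down, gripper open.
Joint ranges: [-2.87, 2.87], [-0.86, 2.18], [0.17, 2.46], [-1.51, 4.65], [0.06, 2.69], [-2.65, 2.65]. Speed limits (rad/s): [2.57, 2.57, 3.01, 3.14, 3.14, 3.14].

INTERFACE

Orientations are given as a unit quaternion [w, x, y, z].
In Python, from bench import * gives the robot as it stands. Calls block until the motion is done:
- move_to(position, orientation): joint-space move of the TCP to a pose.
- move_l(position, speed=0.15, orientation=None): straight line of the TCP; orientation=None keeps the orientation; speed is the mean speed in m/s.
- movej(angles): joint-space move.
- gripper_open() and close(): open the fingers fully, or close them until they stop; the grip force is fixed at half the most.
- hold(seconds).
- inverse_kinematics(position, orientation): joint angles nearest the present ones, or None.
- state(): the state.
- get_image(name): name is "side" or "top" or "wrist"; returns a dict with "frame" (384x512x3 uint8, blue, green, red), "depth" (384x512 float32, m along the optical axis (not along the pixel's ray), 0 where there is no reading), "camera_matrix" (3x3 intrinsics, pixels), "view" (4x4, takes a point from world to camera coordinates). Camera axes: x right, y up, looking along -z (the intrinsics and any distortion apply to the point x, -y, -z); pixel columns grow to the right and rows downward; lengths in m; the calibration is good to about 2 mm. A picture is of the moment at which its call begins.
A pose or a line that the arm cannot do raises IKError and nothing moves.
- job_done(): hands the job in; it is judged then, once.
The state is a dict: "time": time; "joint_pos": joint angles; "dq": joint speeds; "joint_torque": joint torques, N m; "ee_pos": TCP position; "ee_rot": TCP orientation; "ft_force": force on the tool from outside, world axes, zero at the start; "moment": the same for the moment, N m; "finger_gap": finger opening in m; "finger_force": force on a finger pad.
Only numpy, scipy, OpenCV 4.12 (cv2) and the standard library are available. Lean on these libraries where they do the work, as an engineer would, in place of code of your own. Each camera call takes 0.05 s, during which the arm holds its last target. There are 200 camera calls.

TASK

Two wooden clay rollers lie in the metal scoop. Lift the scoop by its upright grip, tip it over the wide-grooved rack so that the rollers roll out of the scoop and each comes to rest in a groove of its own, without touching the rollers with the gripper. Then stand the empty scoop back upright on the table and let go.

Things in the scene. Friction and masses are not known exactly. Their poses are not given: they have to be found in the camera images.
- rack_foot (a point): Fixed wooden rack, 144 x 140 mm (its x, y). Point: centre of its underside. 4 V grooves along y at x = -48, -16, 16, 48 mm, bottoms 7 mm up, ridges 16 mm up. Side walls 30 mm high, 126 mm apart inside. End at -x: stop wall 55 mm high, at the left; end at +x: sill 22 mm high: pour in over it towards the stop. A seated roller's axis is 20 mm up. (The narrow-fluted block with a brush is no rack.)
- scoop_grip (a point): Loose metal scoop, 114 x 104 mm (x, y), 0.2 kg. Point: in its upright wood grip, 12 mm thick (x), 44 wide (y), 78 mm over the underside, 17 below the grip's top; pinch along x from above. -x: open front, roughly to the left. Lip 110 mm ahead (-x) of and 57 below the point. Floor rises 7 deg to the lip, so the rollers lie at the back until the lip tips down clearly more; 25 to 35 deg is plenty.
- roller_1: Plain wooden roller, a cylinder 22 mm across and 90 mm long, 30 g, lying across the scoop against its back wall. Origin at its centre, y along its axis (x and z turn as it rolls).
- roller_2: The other roller, the same in size, lying beside the first, nearer the lip. Origin at its centre, y along its axis.

How it is judged:
By the outcome, as a careful person would: the job done as asked, in the order asked, and still so for the second after the job is handed in, with the robot touching nothing.
It also fails if it takes over 45 s, if anything falls off the work surface, if the arm or the gripper's body presses on something with over 40 N, if the wrist force passes 120 N, or if a joint passes its speed limit or range.

## Working session

There is one attempt and no reset: what is moved stays moved. The work goes in short steps, each a Python script; the robot and the scene stay as the last script left them, time stands still between calls to the robot, and variables do not carry over. Pictures are saved under pics/ and viewed, at most 10 in all, crops included, and the job is handed in when it is done.

```bash
mkdir -p pics; cat > h.py <<'E'
from bench import *
import numpy as np, cv2
from scipy.spatial.transform import Rotation as R
def cloud(n):
    d=get_image(n); K=d["camera_matrix"]; z=d["depth"].astype(float)
    v,u=np.indices(z.shape)
    c=np.stack([(u-K[0,2])/K[0,0]*z,-(v-K[1,2])/K[1,1]*z,-z,np.ones_like(z)],-1)
    w=(c@np.linalg.inv(d["view"]).T)[...,:3]
    w[z==0]=np.nan
    return d["frame"],w
E
python3 - <<'E'
from h import *
for n in("top","side"):
    f,w=cloud(n); cv2.imwrite(f"pics/{n}0.png",f); np.save(n+".npy",w)
print(state())
E
```

```text
{'time': 0.1, 'joint_pos': array([-1.16369240e+00,  9.18072434e-02,  1.23173901e+00, -2.27621320e-06,
        1.81980854e+00, -5.67066326e-02]), 'dq': array([ 0.00086517, -0.00084522, -0.0017636 ,  0.00091265,  0.00088781,
        0.00047451]), 'joint_torque': array([ 3.14020886e-03, -4.47854984e+01, -4.07571673e+01,  7.01112184e-02,
        2.84078118e-02, -1.02855849e-04]), 'ee_pos': array([ 0.26831182, -0.53638831,  0.22962071]), 'ee_rot': array([-8.67391747e-04,  9.73229953e-01,  2.29831856e-01, -1.54660436e-04]), 'ft_force': array([ 0.28516966, -0.90754939, -0.47171312]), 'moment': array([0.03072029, 0.00561849, 0.01418702]), 'finger_force': 0.0, 'finger_gap': 0.0877755935687735}
```

View pics/top0.png

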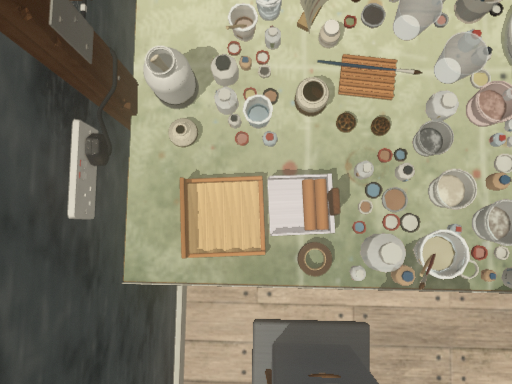

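View pics/side0.png

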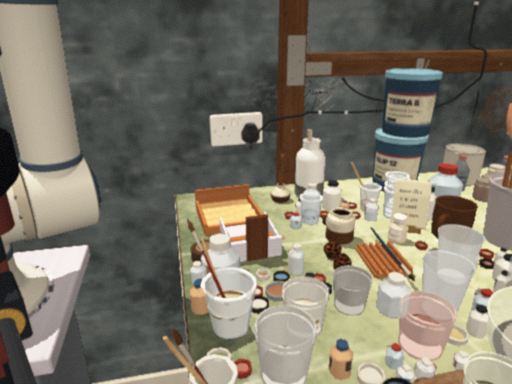

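The top view shows the rack at px (182–265, 177–258), with its stop wall at the left. The scoop is right beside it at (268–338, 175–235), with the rollers at u≈308 and 321 and the grip at (335, 202). Next I'll turn these pixels into positions.

```bash
python3 - <<'E'
from h import *
w=np.load("top.npy"); f=cv2.imread("pics/top0.png")
np.set_printoptions(precision=4,suppress=True)
def rect(m,name):
    p=w[m]; r=cv2.minAreaRect(p[:,:2].astype(np.float32)); print(name,m.sum(),r,np.median(p,0),p[:,2].min(),p[:,2].max())
    return p
v,u=np.indices(w.shape[:2]); z=w[...,2]
box=lambda a,b,c,d:(u>=a)&(u<=b)&(v>=c)&(v<=d)
rect(box(325,345,180,225)&(z>.085),"grip top")
rect(box(175,267,170,264)&(z>.010),"rack")
rect(box(175,195,170,264)&(z>.047),"stop wall")
rect(box(266,345,168,242)&(z>.012),"scoop")
rect(box(302,314,180,230)&(z>.020),"r2"); rect(box(315,327,180,230)&(z>.02),"r1")
for vv in(190,217,240): print(np.c_[u[vv,178:345:3],w[vv,178:345:3]*1000].astype(int).tolist())
# tall things near
m=(z>.06)&(w[...,0]<.75)&(abs(w[...,1])<.6)
n,l,s,c=cv2.connectedComponentsWithStats(m.astype(np.uint8))
for i in range(1,n):
    if s[i,4]>20:
        q=w[l==i]; print(s[i],np.nanmedian(q,0),np.nanmax(q[:,2]))
for g in(.0,):
  for y in(-.2,-.1,0,.1,.2,.3): print(y,)
E
```

```text
grip top 205 ((0.4890412390232086, 0.025326352566480637), (0.043001845479011536, 0.012186780571937561), 4.025275230407715) [0.4887 0.0256 0.0939] 0.08509652637737042 0.09840917083821665
rack 5639 ((0.46257638931274414, 0.21580623090267181), (0.14029717445373535, 0.14401814341545105), 3.421598196029663) [0.4621 0.2195 0.0153] 0.010001686921864206 0.05919881882798805
stop wall 420 ((0.45837682485580444, 0.2831948697566986), (0.13984477519989014, 0.008912697434425354), 3.5533618927001953) [0.4571 0.2829 0.0546] 0.04707104026791975 0.05919881882798805
scoop 3927 ((0.47844454646110535, 0.07706943899393082), (0.11858265101909637, 0.11691699922084808), 3.974545955657959) [0.4868 0.0754 0.0256] 0.012006933925405638 0.09840917083821665
r2 597 ((0.48619353771209717, 0.0654805600643158), (0.08921272307634354, 0.021903645247220993), 0.971307635307312) [0.4887 0.065  0.0321] 0.02056812298340449 0.03932619727843856
r1 642 ((0.4874301552772522, 0.04269980639219284), (0.08745893836021423, 0.022205304354429245), 0.35019388794898987) [0.4862 0.0433 0.0294] 0.020123508488073982 0.039390420453793484
[[1
[... 3700 characters left out ...]
1904
[299  79  28  27 223] [0.6785 0.0641 0.0646] 0.07036284402773774
[475  81  37  42 307] [ 0.6657 -0.2357  0.067 ] 0.07386268824944509
[218  88  13  14 134] [0.6713 0.2162 0.0698] 0.07377780033226733
[441  93  16  15 187] [ 0.6689 -0.1708  0.0635] 0.06718480027849405
[243  95  30  30 242] [0.6498 0.1548 0.0629] 0.06721097404245402
[434 169  44  41 349] [ 0.5171 -0.1805  0.0673] 0.0740290635175771
[330 188  11  28 254] [0.4887 0.0271 0.0934] 0.09840917083821665
[482 199  30  47 371] [ 0.4602 -0.2296  0.0781] 0.08775797334097102
[419 229  51  61 998] [ 0.3955 -0.1605  0.0795] 0.16055530582124922
[ 366  233   40   40 1226] [ 0.4068 -0.0562  0.0778] 0.10972683655201299
-0.2
-0.1
0
0.1
0.2
0.3
```

```bash
cat >> h.py <<'E'
GRIP=np.array([.489,.0253,.078]); SY=np.radians(4.0)
RACK=np.array([.4625,.2158]); RY=np.radians(3.4)
def pose(grip,yaw,th,flip):
    """grasp-point pose -> TCP pos, quat; th = lip-down tilt"""
    d=np.array([-np.sin(yaw),np.cos(yaw),0]); a=np.array([np.cos(yaw),np.sin(yaw),0])
    y=d*(1 if flip else -1); z=np.array([0,0,-1.]); x=np.cross(y,z)
    T=R.from_rotvec(-a*th)     # rotates d towards -z
    M=T.as_matrix()@np.c_[x,y,z]
    q=R.from_matrix(M).as_quat(); 
    return np.asarray(grip)+.011*M[:,2], np.r_[q[3],q[:3]]
def lippose(lx,h,thdeg,flip):
    """lip at rack x=lx (m), on the rack's midline, height h"""
    th=np.radians(thdeg); d=np.array([-np.sin(RY),np.cos(RY),0])
    lip=np.r_[RACK,h]-lx*d
    g=lip+d*(-.110*np.cos(th)+.057*np.sin(th))+np.array([0,0,.057*np.cos(th)+.110*np.sin(th)])
    return pose(g,RY,th,flip)
E
python3 - <<'E'
from h import *
np.set_printoptions(precision=3,suppress=True)
w=np.vstack([np.load(n+".npy").reshape(-1,3) for n in("top","side")])
m=(w[:,1]>.3)&(w[:,2]>.1)&(w[:,2]<.6)&(w[:,0]>.2)&(w[:,0]<.6)
print(np.nanpercentile(w[m,1],[0,1,5,25,50]),m.sum())
for f in(0,1):
    for p in [pose(GRIP+[0,0,.08],SY,0,f),pose(GRIP,SY,0,f),lippose(.02,.075,0,f)]+[lippose(0,.045,t,f) for t in(12,25,35)]:
        print(f,p[0],inverse_kinematics(*p))
E
```

```text
[0.376 0.389 0.41  0.42  0.42 ] 51604
0 [0.489 0.025 0.147] [-0.018 -0.209  1.667 -0.     1.684  1.483]
0 [0.489 0.025 0.067] [-0.018 -0.179  1.784 -0.     1.537  1.483]
0 [0.47  0.086 0.121] [ 0.11  -0.236  1.736 -0.     1.642  1.621]
0 [0.468 0.118 0.113] [ 0.318 -0.166  1.703 -0.203  1.657  1.818]
0 [0.467 0.136 0.133] [ 0.484 -0.065  1.617 -0.403  1.763  1.953]
0 [0.466 0.152 0.146] [ 0.593  0.038  1.546 -0.54   1.856  2.029]
1 [0.489 0.025 0.147] [-0.018 -0.209  1.667 -0.     1.684 -1.658]
1 [0.489 0.025 0.067] [-0.018 -0.179  1.784 -0.     1.537 -1.658]
1 [0.47  0.086 0.121] [ 0.11  -0.236  1.736 -0.     1.642 -1.52 ]
1 [0.468 0.118 0.113] [ 0.318 -0.166  1.703 -0.203  1.657 -1.324]
1 [0.467 0.136 0.133] [ 0.484 -0.065  1.617 -0.403  1.763 -1.189]
1 [0.466 0.152 0.146] [ 0.593  0.038  1.546 -0.54   1.856 -1.113]
```

```bash
python3 - <<'E'
from h import *
np.set_printoptions(precision=4,suppress=True)
move_to(*pose(GRIP+[0,0,.18],SY,0,1))
f,w=cloud("wrist"); cv2.imwrite("pics/w1.png",f)
p=w.reshape(-1,3); p=p[(p[:,2]>.08)&(p[:,2]<.11)&(np.hypot(p[:,0]-.489,p[:,1]-.025)<.05)]
print(len(p),cv2.minAreaRect(p[:,:2].astype(np.float32)) if len(p) else 0,np.median(p[:,2]))
print(state()["time"],state()["ee_pos"])
E
```

```text
394 ((0.4882514476776123, 0.02509506791830063), (0.043405938893556595, 0.01126103289425373), 3.9272634983062744) 0.09495690476363028
2.3167 [0.4891 0.0246 0.2469]
```

View pics/w1.png

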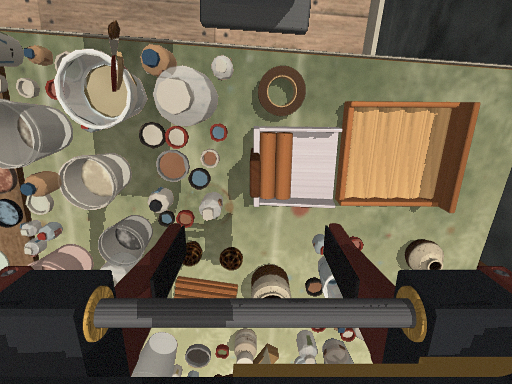

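The wrist view confirms the grip at px (256, 175), the rollers at (268, 165) and (284, 165), and the rack to the right. The measured grip position agrees within 1 mm. Next: grasp and lift.

```bash
python3 - <<'E'
from h import *
np.set_printoptions(precision=4,suppress=True)
p,q=pose(GRIP,SY,0,1)
move_l(p,.1,q); close(); s=state(); print(s["finger_gap"],s["finger_force"],s["ft_force"])
move_l(p+[0,0,.10],.07); s=state(); print(s["finger_gap"],s["ft_force"],s["ee_pos"],s["time"])
move_l(*[lippose(.0,.11,0,1)[0]],.07,lippose(0,.11,0,1)[1])
f,w=cloud("top"); cv2.imwrite("pics/t2.png",cv2.resize(f[130:290,140:380],(720,480)))
f,w2=cloud("side"); cv2.imwrite("pics/s2.png",cv2.resize(f[120:300,140:380],(720,540)))
s=state(); print(s["ft_force"],s["ee_pos"],lippose(0,.11,0,1)[0],s["time"])
E
```

```text
0.011688745829618968 29.999257922172546 [-0.1039  0.3979  0.5815]
0.012050696073809194 [-0.7828 -0.7058 -3.0577] [0.4888 0.0253 0.1664] 6.9917
[ 0.712  -0.4906 -2.5793] [0.4691 0.1057 0.1561] [0.469 0.106 0.156] 8.4417
```

View pics/s2.png

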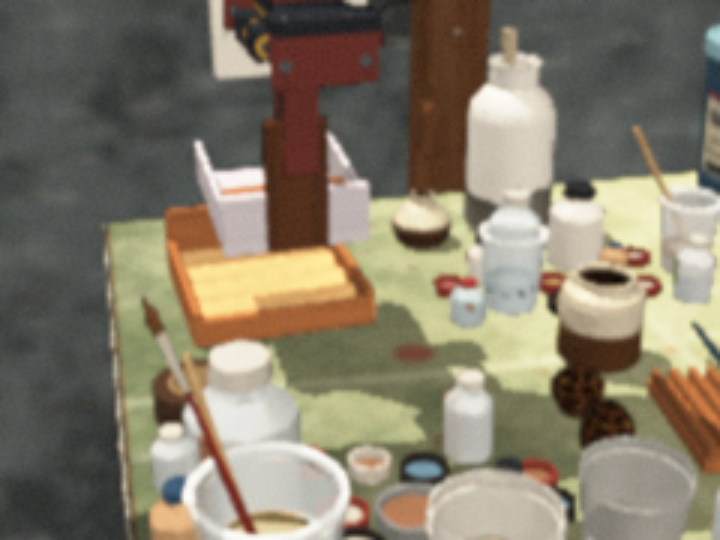

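The scoop hangs level above the rack, at px (195–370, 140–255), with the rollers still inside. Next: pour.

```bash
python3 - <<'E'
from h import *
np.set_printoptions(precision=4,suppress=True)
def go(lx,h,t,v): p,q=lippose(lx,h,t,1); move_l(p,v,q)
go(0,.066,0,.07)
go(0,.047,10,.04)
go(0,.046,20,.04)
go(0,.046,30,.05)
hold(.6)
s=state(); print(s["ft_force"],s["ee_pos"],s["time"])
f,w=cloud("side"); cv2.imwrite("pics/s3.png",cv2.resize(f[120:300,140:380],(720,540)))
E
```

```text
[-0.1923  0.0135 -2.9504] [0.4668 0.1436 0.1408] 11.425
```

View pics/s3.png

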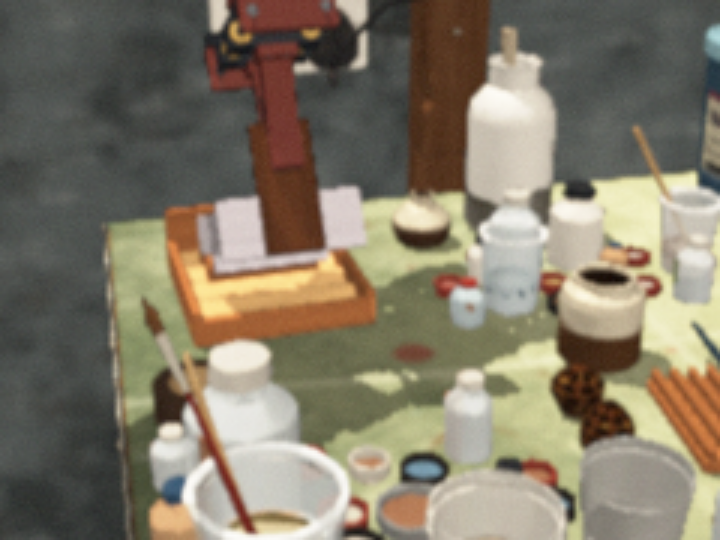

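The scoop is tipped over the rack at px (200–365, 185–270), but it hides the rollers. I'll raise it with the tilt unchanged and look from the top.

```bash
python3 - <<'E'
from h import *
np.set_printoptions(precision=4,suppress=True)
p,q=lippose(0,.046,30,1); move_l(p+[0,0,.03],.05,q); move_l(p+[0,-.02,.08],.08,q)
f,w=cloud("top"); fs,ws=cloud("side"); fw,ww=cloud("wrist")
a=[cv2.resize(f[150:280,150:350],(400,260)),cv2.resize(fs[160:260,170:280],(400,340)),]
b=cv2.resize(fw,(400,300)); 
c=np.zeros((600,800,3),np.uint8); c[:260,:400]=a[0]; c[260:,:400]=a[1]; c[:300,400:]=b
cv2.imwrite("pics/c4.png",c); print(state()["ft_force"],state()["time"])
E
```

```text
[-0.4539  0.1933 -1.7462] 13.2
```

View pics/c4.png

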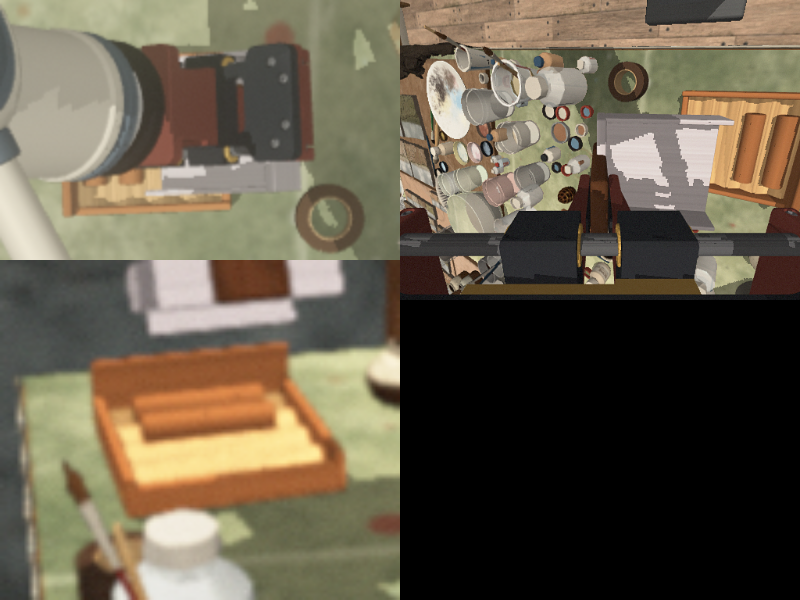

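The rollers lie at px (750, 145) and (783, 155) in the wrist crop, in separate grooves near the stop, and the scoop is empty. Next I'll put the scoop back.

```bash
python3 - <<'E'
from h import *
np.set_printoptions(precision=4,suppress=True)
G=GRIP+[.0,-.005,0]
p,q=pose(G+[0,0,.10],SY,0,1); move_l(p,.08,q)
move_l(pose(G+[0,0,.012],SY,0,1)[0],.07); print(state()["ft_force"])
move_l(pose(G+[0,0,.0005],SY,0,1)[0],.02); print(state()["ft_force"])
gripper_open(); move_l(pose(G+[0,0,.16],SY,0,1)[0],.1)
s=state(); print(s["time"],s["finger_gap"],s["ft_force"])
movej([-.9,0.0,1.25,0,1.8,-.5]); hold(.3)
f,w=cloud("top"); cv2.imwrite("pics/t5.png",cv2.resize(f[150:280,150:350],(780,507)))
z=w[...,2]; v,u=np.indices(z.shape)
dr=np.array([-np.sin(RY),np.cos(RY)]); pr=-((w[...,:2]-RACK)@dr)
m=(z>.026)&(abs(pr)<.06)&(abs(w[...,0]-RACK[0])<.05)
print("roller rack-x hist",np.histogram(pr[m],bins=np.arange(-.064,.07,.008)), np.nanmax(z[m]))
m=(z>.085)&(abs(w[...,0]-.489)<.04)&(abs(w[...,1]-.02)<.03); print(cv2.minAreaRect(w[m][:,:2].astype(np.float32)),np.median(z[m]),state()["time"])
E
```

```text
[-0.3682  0.6558 -2.3791]
[-0.4122  0.7486 -1.2119]
19.9333 0.0880186219041446 [-0.0108 -0.2037 -0.8854]
roller rack-x hist (array([ 29, 208, 240,  47,  37, 214, 233,  42,   0,   0,   0,   0,   0,
         0,   0,   0]), array([-0.064, -0.056, -0.048, -0.04 , -0.032, -0.024, -0.016, -0.008,
        0.   ,  0.008,  0.016,  0.024,  0.032,  0.04 ,  0.048,  0.056,
        0.064])) 0.036393052645368074
((0.4888661503791809, 0.020838353782892227), (0.04283946752548218, 0.012122061103582382), 3.5391225814819336) 0.09428299857232919 22.0167
```

View pics/t5.png

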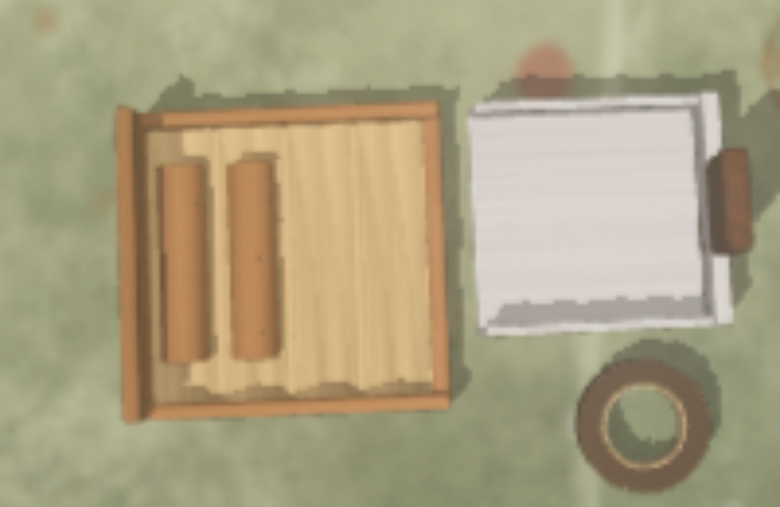

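The rollers sit in the two left grooves, at px (185, 262) and (253, 258). The empty scoop stands upright at (470–750, 95–330), and the robot is clear of everything.

```bash
python3 -c "
from bench import *
print(job_done())"
```

```text
the job is handed in; nothing more can be done
None
```

Both rollers were poured into separate grooves of the rack, the two nearest the stop wall; the empty scoop stands upright on the table, released, and the job was handed in at about 22 s.

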